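Roll the long rolling pin into its V rest

TASK

Put the long rolling pin away so that it cannot roll off the bench: push it by its side so that it rolls along the bench, up the ramp and into the V groove of the grey rest, where it should lie still along the groove and stick out at both ends. Only push or roll it with the fingers: do not pick it up, and do not drag it along without rolling. Leave the short rolling pin and everything else on the bench where they are, and finish with the hand clear.

Things in the scene. Friction and masses are not known exactly. Their poses are not given: they have to be found in the camera images.
- long_pin: the long rolling pin: a plain straight stainless steel tube with no handles, 40 mm diameter, 220 mm long, about 0.5 kg, lying on the bench. Origin at its centre, half-way along its axis. Its x axis runs along the pin; its y and z axes turn with it as it rolls (z is up at the start). Polished, rolls easily; pushed above half height it wedges against the bench.
- short_pin: the short rolling pin, also plain stainless steel, 30 mm diameter, 140 mm long, lying on the bench on the other side of the rest; to be left alone. Origin at its centre (15 mm above the bench), x axis along it.
- rest: the rest: a low grey plastic V-block fixed to the bench, 130 mm long (x, along the groove, open-ended) and 140 mm wide (y). Origin at its centre on the bench. From +y and -y a ramp rises 11 mm, from 70 mm to a lip 15 mm off the centre line; between the lips a V groove, flanks at 35 degrees, goes down to the bench. A pin lies 140 to 180 mm off on each side (+y, -y); which is where varies.
- seat (a point): where the centre of the long pin lies when it is settled in the groove: above the middle of the rest, 25 mm above the bench. Axes as the rest's.
- tub_a: small closed sample tub, orange with white lid, 54 mm across, 45 mm high, off the robot-side end of the rest (its -x end); origin under its centre
- tub_b: closed sample tub, 72 mm across, 60 mm high, off the far (+x) end of the rest; origin under its centre
- tub_c: smaller closed sample tub, 66 mm across, 50 mm high, beside the far tub; origin under its centre
- jar: amber jar, 54 mm across, 75 mm high, beyond the far end of the rest; origin under its centre
- flask: amber bottle, 60 mm across, 150 mm high, on the left of the bench; origin under its centre
- beaker: clear plastic cup, 84 mm across, 110 mm high, on the right of the bench; origin under its centre
- spatula: spatula with red handle lying at the far left of the bench; origin under its middle
Not all that is in view belongs to the job. What is shaped like the long_pin but blue or red is not meant.

How it is judged (in metres and radians):
On the way, in this order (a step that is already met when the one before it is completed fails the run):
1. the long pin has rolled at least a third of a turn on its way, outside the groove (angle between long_pin's own z axis and vertical above 2 rad and horizontal distance between long_pin and seat above 0.02 m).
2. the long pin lies in the groove (x of long_pin in the frame of seat between -0.04 and 0.04 m and y of long_pin in the frame of seat between -0.005 and 0.005 m and z of long_pin in the frame of seat between -0.004 and 0.004 m and angle between the x axis of long_pin and the x axis of rest, either way round below 0.08 rad and linear speed of long_pin below 0.02 m/s and angular speed of long_pin below 0.5 rad/s and distance of short_pin from where it was at the start of the episode below 0.02 m), for 0.2 s.
At the end, for the whole second after the job is handed in: The long pin lies at rest in the groove: centre within 5 mm of the groove's centre line, within 4 mm of its settled height, within 40 mm of the middle lengthways, parallel within 0.08 rad; the short pin within 20 mm of its start (all of step 2); the robot touches nothing.
It fails at once if the long pin is lifted (more than about 10 mm above where rolling takes it) (height (world z) of long_pin above 0.043 m or (height (world z) of long_pin above 0.03 m and horizontal distance between long_pin and seat above 0.1 m)).
It fails at once if the long pin is tipped up on end (angle between long_pin's own x axis and vertical below 1.32 rad or angle between long_pin's own x axis and vertical above 1.82 rad).
It fails at once if the short pin is moved more than 20 mm (distance of short_pin from where it was at the start of the episode above 0.02 m).
It fails at once if another thing on the bench is moved more than 20 mm (distance of any of tub_a, tub_b, tub_c, jar, flask, beaker, spatula from where it was at the start of the episode above 0.02 m).
It also fails if it takes over 38 s, if anything falls off the work surface, if the arm or the gripper's body presses on something with over 40 N, if the wrist force passes 120 N, or if a joint passes its speed limit or range.

ROBOT

A 6-joint arm with a two-finger parallel gripper is mounted at the origin on the work surface. World frame = base frame: x ahead of the robot, y to its left, z up, the work surface at z = 0. Lengths are in mm, angles in rad, forces in N, time in s.
With the tool pointing down it reaches from about 350 to 975 mm from the base axis. Payload 7.1 kg.
Tool frame: the origin (TCP) lies between the finger pads; the fingertips stand 19 mm ahead of it and the grasp point (between the pads) is the TCP (ctrl.tcp_to_tips is the distance from the TCP to the fingertips, in mm); z points along the fingers, y is the line along which they close (so a half turn about z gives the same grasp; the last joint's range is limited). The gripper opens to 88 mm and grips with 3 to 60 N. Pads are 20 mm wide; open, the fingers measure 115 mm over their backs; the gripper's body (75 mm by 178 mm) begins 61 mm behind the grasp point.
Start: joints at [-1.187, 0.423, 1.63, -0, 1.089, -0.019], TCP at [245.013, -574.955, 241.675] pointing down, gripper open.
Joint ranges: [-3, 3], [-0.9, 2.11], [0.09, 2.58], [-1.31, 4.45], [0.11, 2.69], [-2.54, 2.54]. Speed limits (rad/s): [2.39, 2.39, 3.01, 3.14, 3.14, 3.14].

INTERFACE

Orientations are given as a rotation vector (axis times angle).
In Python, from workcell import status, optics, ctrl gives the robot as it stands. The module is installed in compiled form; this text tells all that it offers.
- The arm moves only by the shell command python3 -m inch 'ROWS'. ROWS is JSON, a list that holds one entry, the list of rows, each a list of 7 numbers: the shift along the tool's x, y, z in mm, then the turn, a rotation vector about the tool's x, y, z in rad, then the opening in per cent of the stroke, from 0 (shut) to 100 (fully open). A call has 1 to 20 rows; each row is the pose to reach, as a shift and turn from the pose commanded when the call began, along the tool's axes at that moment; what a row does not reach only later rows make up. A row lasts 1/10 s, in which the tool goes at most 50 mm and 8.59 degrees, less where a joint would pass 70% of its speed; a pose out of reach is approached as far as the arm can. A call with a gripper value outside its range is refused whole. The fingers move at their own pace and stop on an object; the grip force is fixed at half the most. Time passes only in rows, so rows that repeat a pose let the fingers close. It gives the time, the measured TCP pose, the force, the opening and the grip force at its end, in the units of the state.
- status.get_obs(): the state, without advancing time (a new reading comes with each control period).
- optics.get_image(name): name is "scene" or "top" or "wrist"; returns a dict with "frame" (400x640x3 uint8, red, green, blue), "fx", "fy", "cx", "cy" (pixels), "k1" (the pictures are not rectified: a ray, as slopes to the right and down, at radius r is drawn at 1 + k1 r^2 times it, then the intrinsics apply), "rvec" (rotation vector, rad) and "tvec" (3), from world to camera coordinates, as OpenCV has them; the wrist camera has in their place "hand_eye" (4x4, takes a point from camera to tool coordinates, whose origin is the TCP and whose axes are the flange's). Camera axes: x right, y down, z forward; pixel columns grow to the right and rows downward; lengths in mm; the calibration is good to about 2 mm. A picture is of the moment at which its call begins: read the wrist's pose just before it. There is no depth.
- ctrl.close_job(): hands the job in; it is judged then, once.
The state is a dict: "t": time; "qpos": joint angles; "qvel": joint speeds; "joint_torque": joint torques, N m; "ee_pos": TCP position; "orientation": TCP orientation; "ft_force": force on the tool from outside, world axes, zero at the start; "moment": the same for the moment, N m; "width": finger opening in mm; "grasp_force": force on a finger pad.
Only numpy, scipy, OpenCV 4.12 (cv2) and the standard library are available. Lean on these libraries where they do the work, as an engineer would, in place of code of your own. Each camera call takes 0.05 s, during which the arm holds its last target. There are 200 camera calls.

## Working session

There is one attempt and no reset: what is moved stays moved. The work goes in short steps, Python scripts to look and compute and a shell command to move; the robot and the scene stay as the last step left them, time stands still between calls to the robot, and variables do not carry over. Pictures are saved under pics/ and viewed, at most 10 in all, crops included, and the job is handed in when it is done.

```bash
mkdir -p pics; cat > h.py <<'E'
import numpy as np, cv2
from workcell import status, optics, ctrl
def save(n,f):
    im=optics.get_image(n); cv2.imwrite(f,im["frame"][:,:,::-1]); np.save('cam_'+n+'.npy',{k:v for k,v in im.items()},allow_pickle=True); return im
def ray(im,u,v):
    xd=np.array([(u-im["cx"])/im["fx"],(v-im["cy"])/im["fy"]]); x=xd.copy()
    for _ in range(20): x=xd/(1+im["k1"]*(x@x))
    return np.array([x[0],x[1],1])
def px2w(im,u,v,z):
    R=cv2.Rodrigues(np.array(im["rvec"],float))[0]; t=np.array(im["tvec"],float).ravel()
    c=-R.T@t; d=R.T@ray(im,u,v); return c+d*(z-c[2])/d[2]
def load(n): return np.load('cam_'+n+'.npy',allow_pickle=True).item()
E
python3 - <<'E'
from h import *
save("top","pics/top.png"); save("scene","pics/scene.png")
o=status.get_obs(); print({k:np.round(o[k],3) for k in o})
E
```

```text
{'t': np.float64(0.1), 'qpos': array([-1.187,  0.424,  1.631, -0.   ,  1.089, -0.019]), 'qvel': array([-0.002, -0.001, -0.002,  0.001, -0.001, -0.002]), 'joint_torque': array([-0.0000e+00, -5.4561e+01, -2.7432e+01,  6.4000e-02,  1.9000e-02,
       -0.0000e+00]), 'ee_pos': array([ 244.841, -574.541,  240.99 ]), 'orientation': array([-3.077, -0.628,  0.   ]), 'ft_force': array([ 0.227,  0.628, -0.923]), 'moment': array([ 0.028,  0.004, -0.014]), 'grasp_force': np.float64(0.0), 'width': np.float64(88.086)}
```

View pics/top.png

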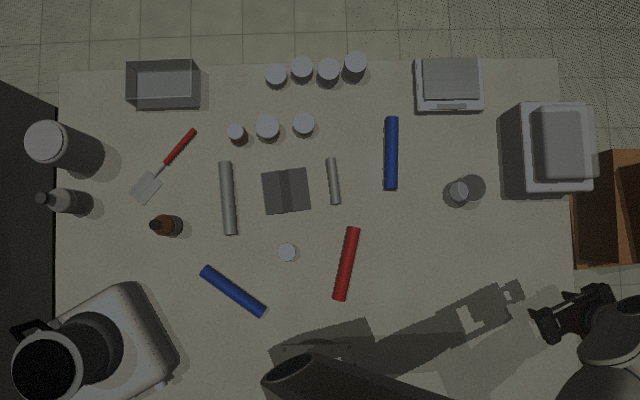

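View pics/scene.png

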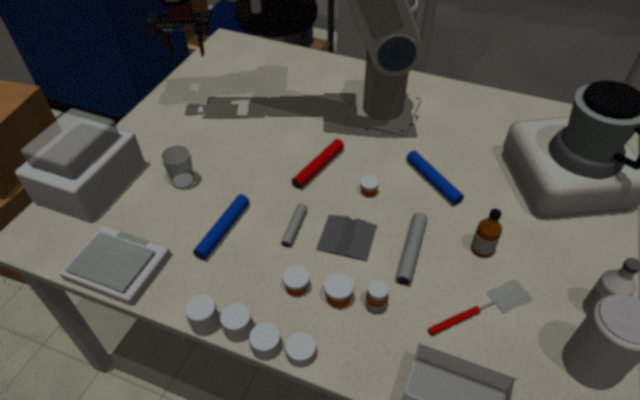

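The top view shows the long pin at (228,198), the rest at (286,190), the short pin at (333,181), tub_a at (287,252), and tubs at (236,133), (268,126) and (303,124). I'll enlarge the region around the rest to read positions more closely.

```bash
python3 - <<'E'
import cv2
a=cv2.imread('pics/top.png')[110:260,190:350]
cv2.imwrite('pics/crop.png',cv2.convertScaleAbs(cv2.resize(a,(640,600),interpolation=cv2.INTER_CUBIC),alpha=1.5))
E
```

```text
(no output)
```

View pics/crop.png

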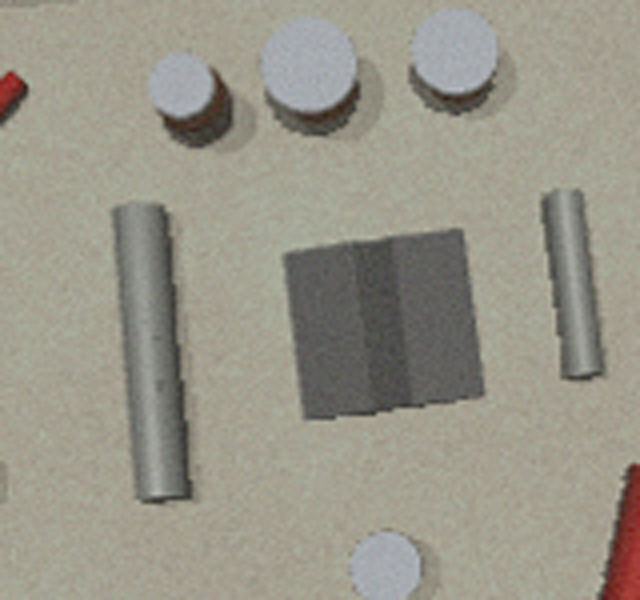

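In the 4x crop, the rest's corners are (285,255), (462,230), (485,395) and (305,418). The long pin's axis runs from (140,204) to (162,498), and the short pin's from (562,190) to (582,376).

```bash
python3 - <<'E'
from h import *
im=load("top"); f=lambda u,v,z:px2w(im,190+(u+.5)/4-.5,110+(v+.5)/4-.5,z)
C=[f(285,255,0),f(462,230,0),f(485,395,0),f(305,418,0)]
c=sum(C)/4; x=(C[0]+C[1]-C[2]-C[3])[:2]; y=(C[0]+C[3]-C[1]-C[2])[:2]
print("rest",c,np.linalg.norm(x)/2,np.linalg.norm(y)/2,np.degrees([np.arctan2(x[1],x[0]),np.arctan2(-y[0],y[1])]))
g=[f(358,243,11),f(397,238,11),f(411,406,11),f(370,411,11)];print("groove",sum(g)/4,np.degrees(np.arctan2(*((g[0]+g[1]-g[2]-g[3])[1::-1]))))
for n,a,b,z in(("long",(140,204),(162,498),20),("short",(562,190),(582,376),15)):
  a,b=f(*a,z),f(*b,z); d=a-b; m=(a+b)/2; th=np.arctan2(x[1],x[0]); R=np.array([[np.cos(th),np.sin(th)],[-np.sin(th),np.cos(th)]])
  print(n,m,np.linalg.norm(d),np.degrees(np.arctan2(d[1],d[0])),"in rest",R@(m-c)[:2])
for n,p,z in(("tuba",(386,568),45),("jar",(182,85),75),("b",(310,65),60),("c",(455,50),50)):
  q=f(*p,z);print(n,q,R@(q-c)[:2])
print(cv2.Rodrigues(status.get_obs()["orientation"])[0].round(3))
E
```

```text
rest [567.4971654   79.48421272   0.        ] 126.979801638869 137.5025213440796 [5.98819341 5.938924  ]
groove [566.33793733  78.83722907  11.        ] 2.9625370394960804
long [551.31270433 253.88544714  20.        ] 222.58414784625256 3.407802658046053 in rest [  2.09800256 175.13801909]
short [593.12325395 -64.12965233  15.        ] 142.13883862875167 4.176628042330392 in rest [  10.50395279 -145.50362754]
tuba [384.68407861  79.38947445  45.        ] [-181.82543485   18.97748451]
jar [738.11570213 216.10611283  75.        ] [183.94042034 118.07688356]
b [753.95323736 124.77464303  60.        ] [190.16351572  25.59154428]
c [764.65062127  18.29798337  50.        ] [189.69450784 -81.42010512]
[[ 0.92   0.392 -0.001]
 [ 0.392 -0.92   0.001]
 [ 0.    -0.001 -1.   ]]
```

The plan is to push with the two open fingers side by side along the pin. The hand gets tilted about 0.15 rad so contact falls just below half height. I'll start at rest-frame (2, 230) with the tool yaw along the groove.

```bash
python3 -m inch '[[[623,-695,0,0,0,-1.273,100],[623,-695,0,0,0,-1.273,100],[623,-695,0,0,0,-1.273,100],[623,-695,0,0,0,-1.273,100],[623,-695,0,0,0,-1.273,100],[623,-695,0,0,0,-1.273,100],[623,-695,0,0,0,-1.273,100],[623,-695,0,0,0,-1.273,100],[623,-695,0,0,0,-1.273,100],[623,-695,0,0,0,-1.273,100],[623,-695,0,0,0,-1.273,100],[623,-695,0,0,0,-1.273,100],[623,-695,0,0,0,-1.273,100],[623,-695,0,0,0,-1.273,100],[623,-695,0,0,0,-1.273,100],[623,-695,0,0,0,-1.273,100],[623,-695,0,0,0,-1.273,100],[623,-695,0,0,0,-1.273,100],[623,-695,0,0,0,-1.273,100],[623,-695,0,0,0,-1.273,100]]]'
cat >> h.py <<'E'
def where():
    o=status.get_obs(); R=cv2.Rodrigues(o["orientation"])[0]; th=np.radians(6); A=np.array([[np.cos(th),np.sin(th)],[-np.sin(th),np.cos(th)]])
    print("t",o["t"],"pos",o["ee_pos"].round(1),"rest xy",(A@(o["ee_pos"][:2]-[567.4,79.5])).round(1),"yawdeg",np.degrees(np.arctan2(R[1,1],R[0,1])).round(2),"z",R[:,2].round(3),"F",o["ft_force"].round(1))
E
python3 -c "from h import *;where()"
```

```text
t: 2.1
ee_pos: [546.4, 312.4, 241.1]
orientation: [-2.098, -2.338, -0.002]
ft_force: [-0.4, 0.1, 0.2]
width: 87.8
grasp_force: 0.0
t 2.1 pos [546.4 312.4 241.1] rest xy [  3.5 233.8] yawdeg 6.21 z [ 0.001  0.001 -1.   ] F [-0.4  0.1  0.2]
```

```bash
python3 -m inch '[[[0,0,40,0,-0.15,0,100],[0,0,80,0,-0.15,0,100],[0,0,120,0,-0.15,0,100],[0,0,150,0,-0.15,0,100],[0,0,175,0,-0.15,0,100],[0,0,195,0,-0.15,0,100],[0,0,205,0,-0.15,0,100],[0,0,211,0,-0.15,0,100],[0,0,211,0,-0.15,0,100]]]'
python3 - <<'E'
from h import *
where(); save("scene","pics/s2.png"); a=cv2.imread('pics/s2.png')[130:330,250:530]; cv2.imwrite('pics/s2c.png',cv2.resize(a,(784,560)))
E
```

```text
t: 3.0
ee_pos: [545.6, 308.1, 30.5]
orientation: [2.025, 2.249, -0.153]
ft_force: [0.0, -0.3, -0.3]
width: 88.4
grasp_force: 0.0
t 3.0 pos [545.6 308.1  30.5] rest xy [  2.2 229.7] yawdeg 6.0 z [ 0.015 -0.149 -0.989] F [ 0.  -0.3 -0.3]
```

View pics/s2c.png

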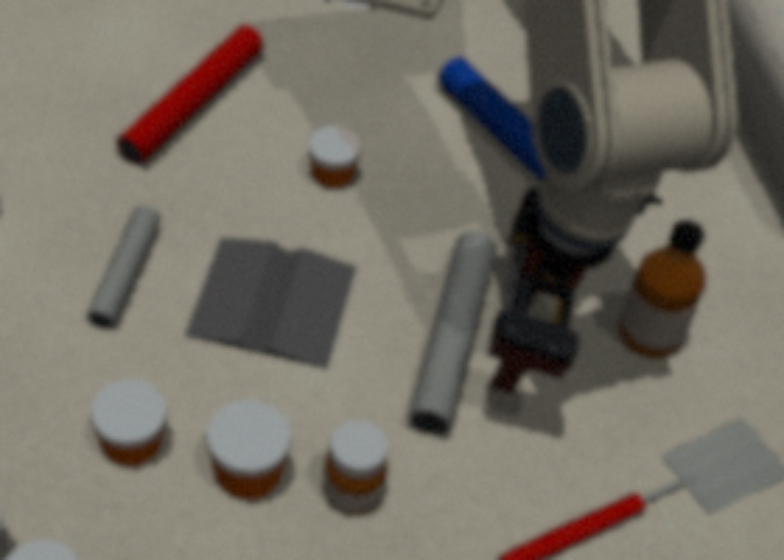

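The hand is in place on the far side of the pin, with the fingers beside the tube and nothing touched. Next I'll push slowly along the horizontal, which in the tilted tool axes is (-0.989, 0, +0.149) per mm.

```bash
python3 -m inch '[[[-4,0,0.6,0,0,0,100],[-8,0,1.2,0,0,0,100],[-12,0,1.8,0,0,0,100],[-16,0,2.4,0,0,0,100],[-19,0,2.9,0,0,0,100],[-22,0,3.3,0,0,0,100],[-25,0,3.8,0,0,0,100],[-28,0,4.2,0,0,0,100],[-32,0,4.8,0,0,0,100],[-36,0,5.4,0,0,0,100],[-40,0,6,0,0,0,100],[-44,0,6.6,0,0,0,100],[-48,0,7.2,0,0,0,100],[-52,0,7.8,0,0,0,100],[-56,0,8.4,0,0,0,100],[-60,0,9,0,0,0,100],[-64,0,9.6,0,0,0,100],[-68,0,10.2,0,0,0,100],[-72,0,10.8,0,0,0,100],[-76,0,11.5,0,0,0,100]]]'
python3 - <<'E'
from h import *
where(); save("top","pics/t3.png"); a=cv2.imread('pics/t3.png')[110:260,190:350]; cv2.imwrite('pics/t3c.png',cv2.convertScaleAbs(cv2.resize(a,(640,600),interpolation=cv2.INTER_CUBIC),alpha=1.5))
E
```

```text
t: 5.05
ee_pos: [553.8, 231.9, 30.7]
orientation: [2.025, 2.249, -0.152]
ft_force: [-0.1, 0.4, 1.1]
width: 87.5
grasp_force: 0.1
t 5.05 pos [553.8 231.9  30.7] rest xy [  2.4 153. ] yawdeg 6.02 z [ 0.016 -0.149 -0.989] F [-0.1  0.4  1.1]
```

View pics/t3c.png

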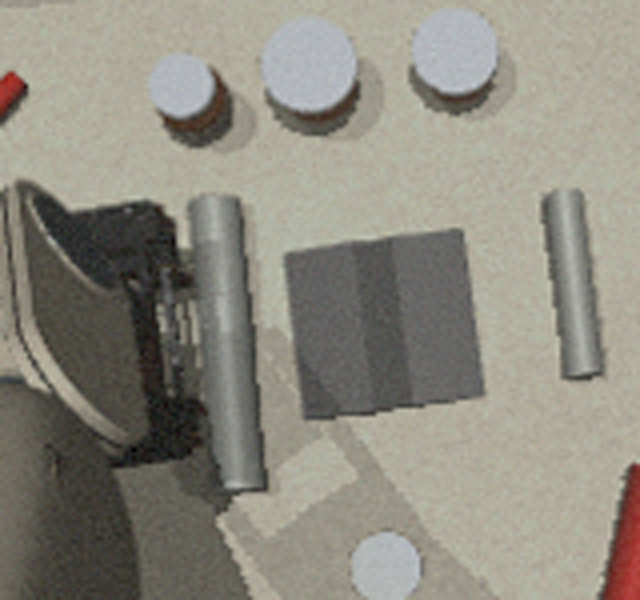

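The pin has moved about 58 mm, is roughly parallel to the groove with both fingers behind it, and the forces are small. It now runs from (215,196) to (243,488) in the crop. I'll go on to the ramp.

```bash
python3 -m inch '[[[-4,0,0.6,0,0,0,100],[-8,0,1.2,0,0,0,100],[-12,0,1.8,0,0,0,100],[-16,0,2.4,0,0,0,100],[-20,0,3,0,0,0,100],[-24,0,3.6,0,0,0,100],[-28,0,4.2,0,0,0,100],[-32,0,4.8,0,0,0,100],[-36,0,5.4,0,0,0,100],[-40,0,6,0,0,0,100],[-44,0,6.6,0,0,0,100],[-48,0,7.2,0,0,0,100],[-52,0,7.8,0,0,0,100],[-56,0,8.4,0,0,0,100],[-60,0,9,0,0,0,100],[-64,0,9.6,0,0,0,100],[-67,0,10.1,0,0,0,100],[-70,0,10.5,0,0,0,100]]]'
python3 -c "from h import *;where()"
```

```text
t: 6.9
ee_pos: [561.2, 161.6, 30.7]
orientation: [2.025, 2.249, -0.152]
ft_force: [-0.2, 2.9, 1.5]
width: 87.9
grasp_force: 1.2
t 6.9 pos [561.2 161.6  30.7] rest xy [ 2.4 82.3] yawdeg 6.01 z [ 0.016 -0.149 -0.989] F [-0.2  2.9  1.5]
```

```bash
python3 -m inch '[[[-2,0,0.3,0,0,0,100],[-4,0,0.6,0,0,0,100],[-6,0,0.9,0,0,0,100],[-8,0,1.2,0,0,0,100],[-10,0,1.5,0,0,0,100],[-12,0,1.8,0,0,0,100],[-14,0,2.1,0,0,0,100],[-16,0,2.4,0,0,0,100],[-18,0,2.7,0,0,0,100],[-20,0,3,0,0,0,100],[-22,0,3.3,0,0,0,100],[-24,0,3.6,0,0,0,100],[-26,0,3.9,0,0,0,100],[-28,0,4.2,0,0,0,100],[-30,0,4.5,0,0,0,100],[-31.5,0,4.7,0,0,0,100],[-33,0,5,0,0,0,100],[-34,0,5.1,0,0,0,100],[-35,0,5.3,0,0,0,100],[-35,0,5.3,0,0,0,100]]]'
python3 - <<'E'
from h import *
where(); save("top","pics/t4.png"); a=cv2.imread('pics/t4.png')[110:260,190:350]; cv2.imwrite('pics/t4c.png',cv2.convertScaleAbs(cv2.resize(a,(640,600),interpolation=cv2.INTER_CUBIC),alpha=1.5))
E
```

```text
t: 8.9
ee_pos: [564.8, 126.3, 30.6]
orientation: [2.025, 2.249, -0.153]
ft_force: [-0.1, 0.4, -0.2]
width: 87.5
grasp_force: 0.0
t 8.9 pos [564.8 126.3  30.6] rest xy [ 2.3 46.8] yawdeg 6.01 z [ 0.015 -0.149 -0.989] F [-0.1  0.4 -0.2]
```

View pics/t4c.png

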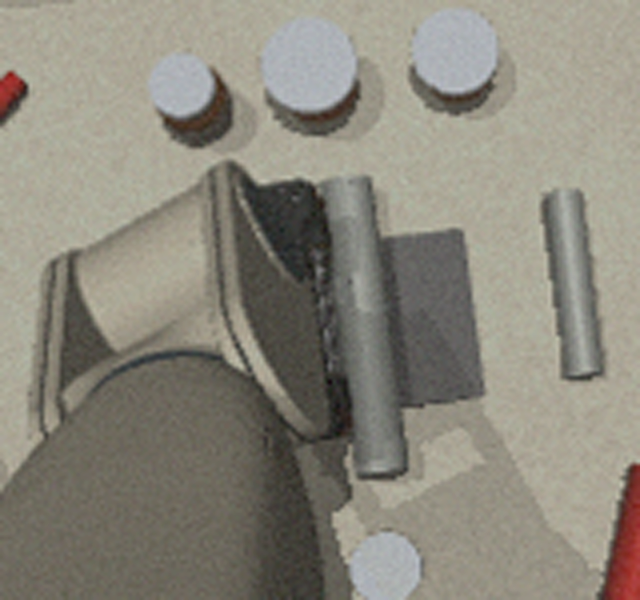

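The pin's axis now runs from (347,178) to (381,475) with no force on the hand. I'll compute where it lies.

```bash
python3 - <<'E'
from h import *
im=load("top"); f=lambda u,v,z:px2w(im,190+(u+.5)/4-.5,110+(v+.5)/4-.5,z)
th=np.radians(6); A=np.array([[np.cos(th),np.sin(th)],[-np.sin(th),np.cos(th)]])
for z in(25,31):
  a,b=f(347,178,z),f(381,475,z);d=a-b;print(z,A@((a+b)/2-f(377.5,324.5,11)*1)[:2],A@((a+b)/2-[567.4,79.5,z])[:2],np.degrees(np.arctan2(d[1],d[0])))
E
```

```text
25 [-0.94476315  9.27908167] [-1.65448737 13.60485983] 5.108834320469989
31 [-1.63025535  8.82065004] [-2.33997957 13.1464282 ] 5.108834320469993
```

The pin sits on the lip, about 13 mm from the groove's centre line. A little more slow pushing should tip it in, and then I'll hold.

```bash
python3 -m inch '[[[-1,0,0.1,0,0,0,100],[-2,0,0.3,0,0,0,100],[-3,0,0.4,0,0,0,100],[-4,0,0.6,0,0,0,100],[-5,0,0.7,0,0,0,100],[-6,0,0.9,0,0,0,100],[-6,0,0.9,0,0,0,100],[-6,0,0.9,0,0,0,100],[-6,0,0.9,0,0,0,100],[-6,0,0.9,0,0,0,100],[-6,0,0.9,0,0,0,100]]]'
python3 - <<'E'
from h import *
where(); save("top","pics/t5.png"); a=cv2.imread('pics/t5.png')[110:260,190:350]; cv2.imwrite('pics/t5c.png',cv2.convertScaleAbs(cv2.resize(a,(640,600),interpolation=cv2.INTER_CUBIC),alpha=1.5))
E
```

```text
t: 10.05
ee_pos: [565.5, 120.6, 30.7]
orientation: [2.025, 2.249, -0.152]
ft_force: [-0.4, 0.8, -0.6]
width: 87.8
grasp_force: 0.0
t 10.05 pos [565.5 120.6  30.7] rest xy [ 2.4 41.1] yawdeg 6.02 z [ 0.016 -0.149 -0.989] F [-0.4  0.8 -0.6]
```

View pics/t5c.png

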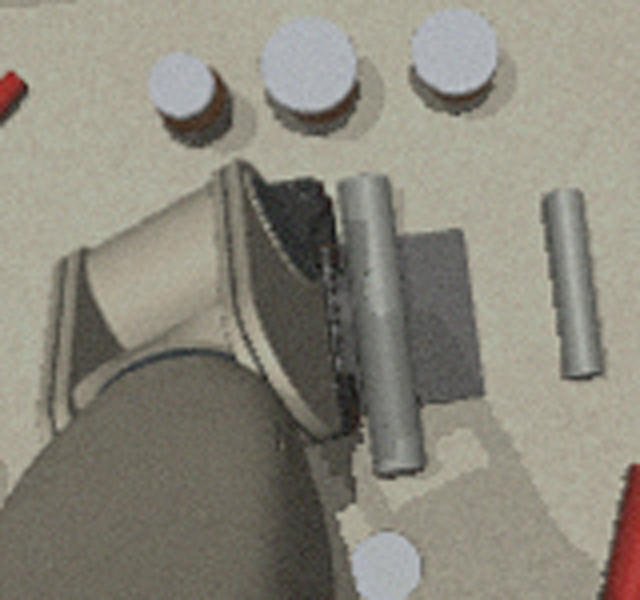

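The pin dropped another 13 mm and now lies in the groove, clear of the fingers. I'll retreat back and then up.

```bash
python3 -m inch '[[[5,0,-0.8,0,0,0,100],[15,0,-2.3,0,0,0,100],[27,0,-4,0,0,0,100],[39,0,-6,0,0,0,100],[45,0,-12,0,0,0,100],[45,0,-35,0,0,0,100],[42,0,-65,0,0,0,100],[38,0,-95,0,0,0,100],[60,0,-130,0,0,0,100],[100,0,-160,0,0,0,100],[130,0,-170,0,0,0,100],[130,0,-170,0,0,0,100],[130,0,-170,0,0,0,100]]]'
python3 - <<'E'
from h import *
where(); save("top","pics/t6.png"); a=cv2.imread('pics/t6.png')[110:260,190:350]; cv2.imwrite('pics/t6c.png',cv2.convertScaleAbs(cv2.resize(a,(640,600),interpolation=cv2.INTER_CUBIC),alpha=1.5))
E
```

```text
t: 11.4
ee_pos: [548.8, 274.3, 179.6]
orientation: [2.022, 2.251, -0.152]
ft_force: [0.4, 0.0, -1.3]
width: 88.0
grasp_force: 0.0
t 11.4 pos [548.8 274.3 179.6] rest xy [  1.9 195.7] yawdeg 6.13 z [ 0.016 -0.149 -0.989] F [ 0.4  0.  -1.3]
```

View pics/t6c.png

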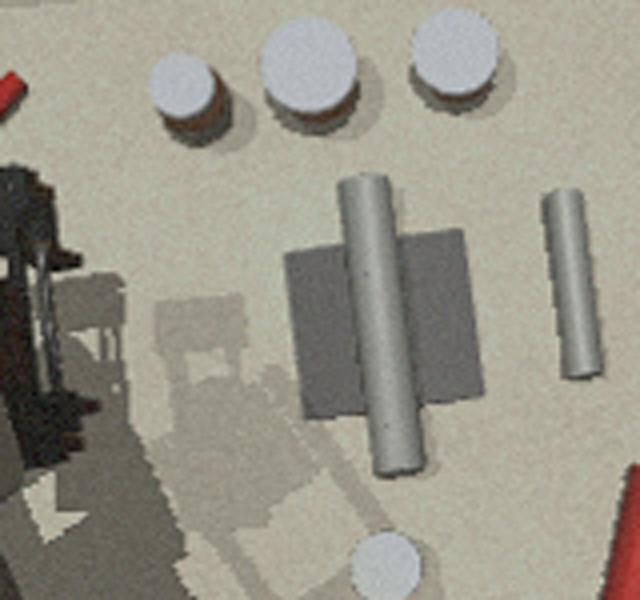

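The pin lies along the groove, from (363,174) to (399,472), and sticks out at both ends. It hasn't moved since the last picture, the short pin and tubs look undisturbed, and the hand is clear, so I'm handing in.

```bash
python3 -c "from workcell import ctrl;print(ctrl.close_job())"
```

```text
the job is handed in; nothing more can be done
None
```

I rolled the long pin up the ramp into the V groove, where it lies still and sticks out at both ends; the short pin and tubs look unmoved in the last picture, the hand is clear, and I handed the job in at about 11.5 s (no verdict was returned).

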